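# Turn the waffle round in the toaster and hold the lever at the third click

## Robot

A 6-joint arm with a two-finger parallel gripper is mounted at the origin on a cart in front of the work surface, level with it; the furniture and walls round the work are solid. World frame = base frame: x ahead of the robot, y to its left, z up, the work surface at z = 0. Lengths are in m, angles in degrees, forces in N, time in s.
With the tool pointing down it reaches from about 0.35 to 0.8 m from the base axis. Payload 7.3 kg.
Tool frame: the origin (TCP) lies midway between the tips of the shut fingers; the grasp point (between the pads) lies 19 mm behind it (arm.grasp_offset is the distance from the TCP to the grasp point, in m); z points along the fingers, y is the direction in which the jaws open and shut (so a half turn about z gives the same grasp; the last joint's range is limited). The gripper opens to 85 mm and grips with 20 to 120 N. Pads are 22 mm wide; open, the fingers measure 114 mm over their backs; the gripper's body (76 mm by 85 mm) begins 54 mm behind the grasp point. The pads swing forward as they close: fully open they stand 13 mm farther back than shut.
Start: joints at [-85.371, 19.595, 87.324, -0, 73.075, -8.365], TCP at [0.118, -0.512, 0.192] pointing down, gripper open.
Joint ranges: [-145.02, 145.02], [-44.19, 115.74], [2.07, 154.8], [-57.11, 237.11], [16.16, 152.29], [-177.93, 177.93]. Speed limits (degrees/s): [147.25, 147.25, 180, 180, 180, 180].

## Interface

Orientations are given as [roll, pitch, yaw] about the fixed x, y, z axes, in that order (R = Rz(yaw) Ry(pitch) Rx(roll)).
In Python, from bench import arm, viewer, job gives the robot as it stands.
- The arm moves only by the tool play_rows, never from a script. Its arguments are lists of equal length, an entry for each row: "dp": the shift along the tool's x, y, z in units of 50 mm (1.0 is 50 mm), a list of three; "yaw": the turn about the tool's z in units of 5 degrees (1.0 is 5 degrees). In form: {"dp": [[x, y, z], ...], "yaw": [yaw, ...]}. A call has 1 to 10 rows; each row is the pose to reach, as a shift and turn from the pose commanded when the call began, along the tool's axes at that moment; what a row does not reach only later rows make up. A row lasts 1/10 s, in which the tool goes at most 50 mm and 8.59 degrees, less where a joint would pass 70% of its speed; a pose out of reach is approached as far as the arm can. A call with a gripper value outside its range is refused whole. "hand" is the opening, from 0 (shut) to 1 (fully open), set as the call begins (left out, the last holds). The fingers move at their own pace and stop on an object; "force" is the grip in N (left out, the last holds). Time passes only in rows, so rows that repeat a pose let the fingers close. It gives the time, the measured TCP pose, the force and the opening at its end, in the units of the state.
- arm.observe(): the state, without advancing time (a new reading comes with each control period).
- viewer.get_image(name): name is "side" or "top"; returns the picture (384x512x3 uint8, red, green, blue); there is no depth.
- viewer.get_calibration(name): a dict with "camera_matrix" (3x3 intrinsics, pixels), "k1" (the pictures are not rectified: a ray, as slopes to the right and down, at radius r is drawn at 1 + k1 r^2 times it, then the intrinsics apply), "extrinsics" (4x4, takes a point from world to camera coordinates). Camera axes: x right, y down, z forward; pixel columns grow to the right and rows downward; lengths in m; the calibration is good to about 2 mm. A picture is of the moment at which its call begins. get_calibration takes no time and is no camera call.
- job.sign_off(): hands the job in, once; it reports no verdict.
The state is a dict: "t": time; "q": joint angles; "joint_vel": joint speeds; "tau": joint torques, N m; "ee_pos": TCP position; "ee_rot": TCP orientation; "wrist_force": force on the tool from outside, world axes, zero at the start; "ft_torque": the same for the moment, N m; "gripper_width": finger opening in m.
Only numpy, scipy, OpenCV 4.12 (cv2) and the standard library are available. Lean on these libraries where they do the work, as an engineer would, in place of code of your own. Each camera call takes 0.05 s, during which the arm holds its last target.

## Task

The toaster heats only on the side with the orange strip, and the waffle's browned face is turned to it: lift the waffle out of the slot by its holder's black handle, turn it round so that the pale face looks to the orange-strip side, set it back down in the slot without dropping it and let go. Then press the red lever down with the fingers past its first two clicks to the third, at the bottom of its travel; the lever springs back if released, so finish while still holding it down there. Leave the jam jar, the mug and the salt shaker standing where they are.

Things in the scene. Friction and masses are not known exactly. Their poses are not given: they have to be found in the camera images.
- slot (a point): Centre of the slot's mouth in the toaster's top, 152 mm above the counter. Axes: z up, -x to the side with the orange strip (roughly towards the robot), +y along the slot to the lever end. The slot is 150 mm long (y), 24 mm wide (x), its lips flared to about 40 mm over the top 10 mm.
- toaster: Fixed toaster, a brushed-metal box with black ends, 120 (x) x 260 (y) x 152 mm high; origin at the centre of its underside, axes as slot. In the slot a carriage, one part with the lever, carries the waffle holder: its top is 57 mm below the slot's mouth with the lever up and sinks with the lever.
- heated_side (a point): Middle of the toaster's top edge on its heated side, 60 mm in -x from slot, same height and axes; the orange strip, 150 mm long, lies between it and the slot.
- handle (a point): Centre of the waffle holder's black handle, the place to grip: 14 mm thick (x, pinch here), 42 mm wide (y), 50 mm high; its ends are 23 mm above and 27 mm below this point. Axes: z up, +x out of the waffle's pale (cream) face, -x out of its dark-brown face. At the start it is 70 mm above the slot's mouth.
- holder: The whole waffle holder, loose, about 180 g; origin at the centre of its flat underside, 127 mm below handle, same axes. Below the handle: wire frame with waffle, 16 mm thick (x), 125 mm wide (y), 100 mm high. It starts in the slot on the raised carriage, dark face to the orange strip; to be turned, it must first come clear above the slot.
- lever_top (a point): Centre of the flat top of the red lever pad, 36 (x) x 32 (y) x 18 mm thick, sticking out of the toaster's left (+y) end, 152 mm from slot along +y. With the lever up it is 158 mm above the counter (6 mm above the toaster's top); it moves straight down. Axes as slot.
- lever (a joint): Lever (and carriage) travel downwards, m: 0 up, stop at 0.043. Clicks (detents) at 0.0125, 0.0275 and, the third, 0.040. A spring drives it back up from everywhere: push needed (holder on it) about 6 N at the top to 10 N at the bottom, some 3 N more before each click and 3 N less just as it clicks; released it returns to 0.
- jam_mid (a point): Middle of a jam jar with a yellow lid, 71 mm wide, 110 mm high; a bystander, standing loose behind the toaster.
- mug_mid (a point): Middle of a small green mug, 65 mm wide (94 with handle), 52 mm high; a bystander, standing loose to the right of the toaster.
- shaker_mid (a point): Middle of a glass salt shaker, 44 mm wide, 90 mm high; a bystander, standing loose behind the toaster.
There are look-alikes about, which are no part of the job. Of the things like the holder, leave any that is green; of the rest the smaller one is meant.

How it is judged (in metres and radians):
On the way, in this order (a step that is already met when the one before it is completed fails the run):
1. the holder is lifted until its underside is clear above the slot (z of handle in the frame of slot above 0.13 m), for 0.1 s.
2. the holder stands in the slot on the raised carriage, pale face to the orange-strip side, let go, the lever still up (horizontal distance between handle and slot below 0.035 m and angle between handle's own z axis and vertical below 0.25 rad and x of heated_side in the frame of handle above 0.03 m and contact force between the fingers and holder below 0.5 N and z of handle in the frame of slot between 0.055 and 0.078 m and value of joint lever below 0.006 m), for 0.2 s.
At the end, for the whole second after the job is handed in: The lever is held over 36 mm down (third click) by the fingers with over 2 N; the holder, at rest and untouched by the fingers, stands in the slot on the lowered carriage (handle centre 15-42 mm above the mouth, within 35 mm of its centre, tilt under 0.25 rad), pale face to the orange side (value of joint lever above 0.036 m and contact force between the fingers and lever above 2 N and contact force between the fingers and holder below 0.5 N and x of heated_side in the frame of handle above 0.03 m and horizontal distance between handle and slot below 0.035 m and angle between handle's own z axis and vertical below 0.25 rad and z of handle in the frame of slot between 0.015 and 0.042 m and linear speed of holder below 0.05 m/s); the arm keeps its last pose, push and grip.
It fails at once if the jam jar, the mug or the salt shaker is moved by more than 30 mm (distance of any of jam_mid, mug_mid, shaker_mid from where it was at the start of the episode above 0.03 m).
It fails at once if the holder is dropped: it moves faster than 0.6 m/s while not held by the fingers (linear speed of holder above 0.6 m/s and contact force between the fingers and holder below 0.1 N).
It also fails if it takes over 58 s, if anything falls off the work surface, if the arm or the gripper's body presses on something with over 40 N, if the wrist force passes 120 N, or if a joint passes its speed limit or range.

## Working session

There is one attempt and no reset: what is moved stays moved. The work goes in short steps, Python scripts to look and compute and a tool call to move; the robot and the scene stay as the last step left them, time stands still between calls to the robot, and variables do not carry over. Pictures are saved under pics/ and viewed, and the job is handed in when it is done.

Besides the shell and the picture viewer there is one more tool, called after "Request:" by a JSON object that holds its "op" and its "data", one argument or row to a line. play_rows: Moves the arm, as the interface text tells. Its arguments: {"type":"object","properties":{"dp":{"type":"array","items":{"type":"array","items":{"type":"number"}}},"yaw":{"type":"array","items":{"type":"number"}},"hand":{"type":"number"},"force":{"type":"number"}},"required":["dp","yaw"]}

```bash
mkdir -p pics; ls; python3 - <<'E'
from bench import arm, viewer, job
import cv2
for n in("side","top"):
    im=viewer.get_image(n); cv2.imwrite(f"pics/{n}0.png",im[:,:,::-1]); cv2.imwrite(f"pics/{n}0b.png",cv2.resize(im[:,:,::-1],(800,600),interpolation=cv2.INTER_CUBIC))
    print(viewer.get_calibration(n))
print(arm.observe(), arm.grasp_offset)
E
```

```text
pics
{'camera_matrix': array([[354.60544332,   0.        , 257.55461588],
       [  0.        , 354.60544332, 186.47884834],
       [  0.        ,   0.        ,   1.        ]]), 'k1': -0.10968837818830696, 'extrinsics': array([[-0.96671821,  0.25578854, -0.00530314,  0.56643828],
       [ 0.22574505,  0.84305208, -0.48816223, -0.14160536],
       [-0.12039549, -0.47311248, -0.87273679,  1.38359833],
       [ 0.        ,  0.        ,  0.        ,  1.        ]])}
{'camera_matrix': array([[420.66765782,   0.        , 258.80812182],
       [  0.        , 420.66765782, 193.20207379],
       [  0.        ,   0.        ,   1.        ]]), 'k1': 0.04556953569813843, 'extrinsics': array([[-0.08303058, -0.99654232,  0.00305394,  0.15129627],
       [-0.86596829,  0.07063412, -0.49508559,  0.59618222],
       [ 0.49315803, -0.04375186, -0.86883884,  0.9066231 ],
       [ 0.        ,  0.        ,  0.        ,  1.        ]])}
{'t': 0.1, 'q': array([-8.53703491e+01,  1.96329291e+01,  8.73701597e+01, -1.67745329e-04,
        7.30746063e+01, -8.36415248e+00]), 'joint_vel': array([-0.01671681, -0.07504958, -0.03909733, -0.0255358 , -0.06867478,
        0.04525912]), 'tau': array([ 1.86453755e-03, -4.34449482e+01, -2.46490180e+01, -9.76644242e-05,
        4.71666935e-03,  6.42493887e-06]), 'ee_pos': array([ 0.11804154, -0.5111505 ,  0.19110083]), 'ee_rot': array([-1.79923108e+02, -1.11431301e-02,  1.29938448e+01]), 'wrist_force': array([-0.41678471, -0.93201847,  0.03879309]), 'ft_torque': array([-0.0345292 , -0.01566781, -0.01281324]), 'gripper_width': 0.08542830682794532} 0.0187
```

View pics/side0b.png

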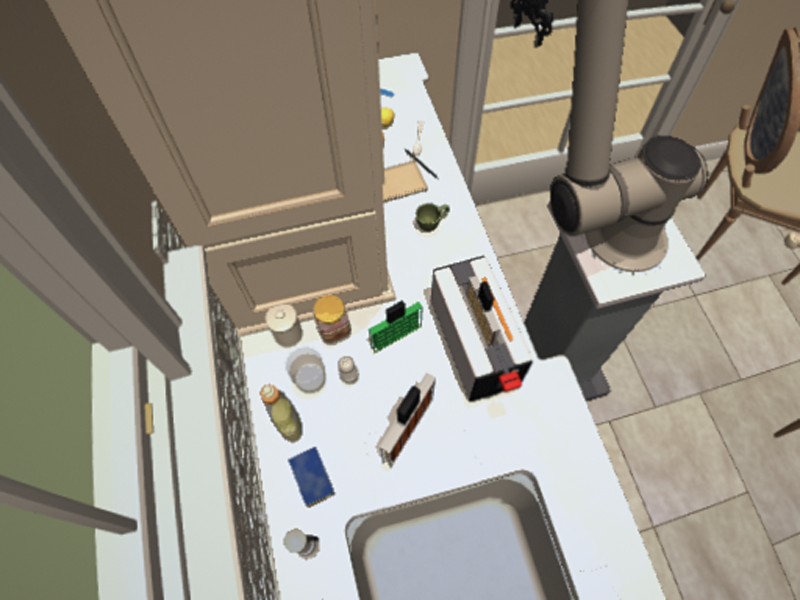

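View pics/top0b.png

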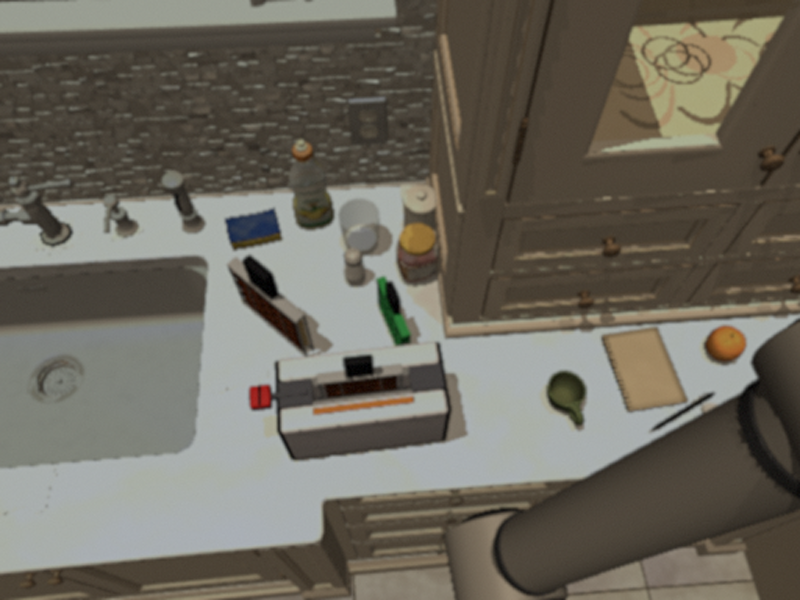

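Things that could be taken for the holder, in 800x600 pixels:
- In the toaster slot: side (486,293), top (358,366).
- Green one: side (397,322), top (393,305). It is excluded.
- Larger cream/brown one standing free: side (408,405), top (270,300). It is excluded because it is bigger.

I choose the one in the slot and will check it in close crops.

```bash
python3 - <<'E'
import cv2
s=cv2.imread("pics/side0.png"); t=cv2.imread("pics/top0.png")
# crop boxes
c=s[155:265,265:355]; cv2.imwrite("pics/sc.png",cv2.resize(c,None,fx=5.4,fy=5.4,interpolation=cv2.INTER_CUBIC))
c=t[210:300,150:300]; cv2.imwrite("pics/tc.png",cv2.resize(c,None,fx=5.3,fy=5.3,interpolation=cv2.INTER_CUBIC))
E
```

```text
(no output)
```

View pics/sc.png

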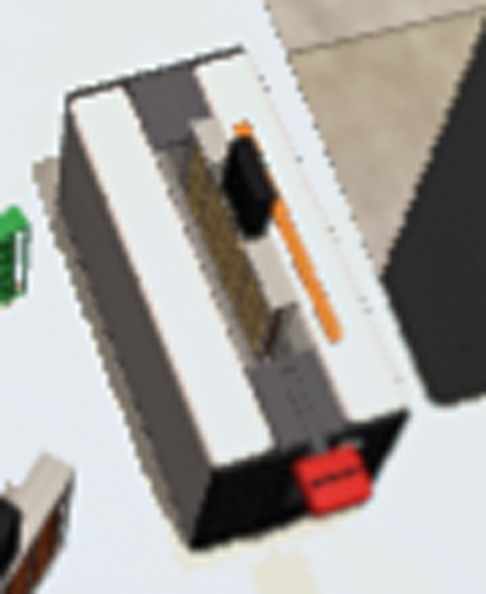

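View pics/tc.png

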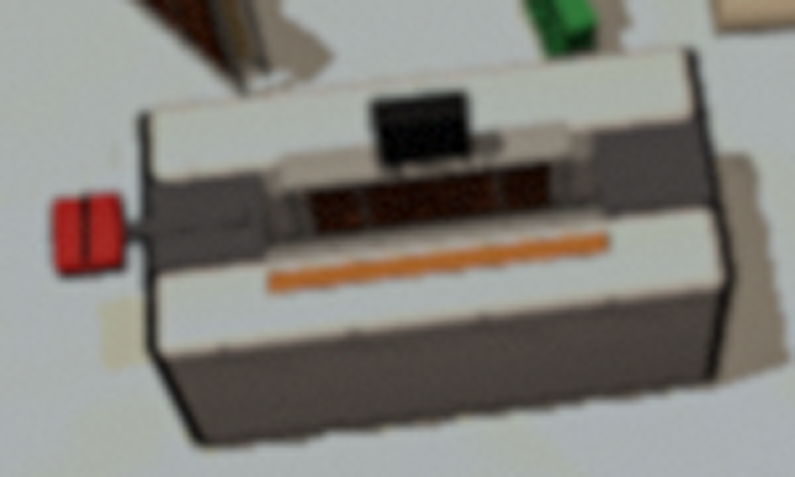

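```bash
cat > h.py <<'E'
import numpy as np, cv2
from bench import arm, viewer
from scipy.optimize import least_squares
C={n:viewer.get_calibration(n) for n in("side","top")}
def proj(n,P):
    c=C[n];E=c["extrinsics"];p=np.atleast_2d(P)@E[:3,:3].T+E[:3,3]
    s=p[:,:2]/p[:,2:];s=s*(1+c["k1"]*(s**2).sum(1,keepdims=True));K=c["camera_matrix"]
    return s*[K[0,0],K[1,1]]+K[:2,2]
def cropshow(n,name,box,f,im=None):
    im=viewer.get_image(n) if im is None else im
    x0,y0,x1,y1=box
    cv2.imwrite(name,cv2.resize(im[y0:y1,x0:x1,::-1],None,fx=f,fy=f,interpolation=cv2.INTER_CUBIC)); return im
def unc(u,f,o): return (np.array(u,float)+.5)/f-.5+np.array(o)
def tw(p,L): # p=x,y,yaw(rad) L local pts
    c,s=np.cos(p[2]),np.sin(p[2]);L=np.atleast_2d(L)
    return np.c_[p[0]+c*L[:,0]-s*L[:,1],p[1]+s*L[:,0]+c*L[:,1],L[:,2]]
E
python3 - <<'E'
from h import *
sc=unc([(70,98),(243,48),(408,408),(213,467)],5.4,(265,155))
tc=unc([(692,50),(730,282),(150,355),(145,115)],5.3,(150,210))
L=np.array([(.06,-.13,.152),(-.06,-.13,.152),(-.06,.13,.152),(.06,.13,.152)])
f=lambda p:np.r_[(proj("side",tw(p,L))-sc).ravel(),(proj("top",tw(p,L))-tc).ravel()]
for sl in (slice(0,16),slice(0,8),slice(8,16)):
    r=least_squares(lambda p:f(p)[sl],[.5,0,0]);print(r.x,np.degrees(r.x[2]),r.fun.round(1))
    if sl==slice(0,16):p=r.x
def show(n,P,fsc,o): return ((proj(n,P)-o+.5)*fsc-.5).round(0).tolist()
print("lever",show("side",tw(p,[0,.152,.158]),5.4,(265,155)),show("top",tw(p,[0,.152,.158]),5.3,(150,210)))
hp=np.array([(sx*.007,sy*.021,.152+.07+.023) for sx,sy in((1,-1),(-1,-1),(-1,1),(1,1))]+[(-.007,-.021,.195),(-.007,.021,.195)])
print("handle",show("side",tw(p,hp),5.4,(265,155)),show("top",tw(p,hp),5.3,(150,210)))
E
```

```text
[0.47072938 0.1791653  0.04328397] 2.479988984444878 [-1.6 -1.8  0.5 -1.7  1.4  0.9  0.3  1.5  1.2 -1.4  1.9  0.9 -1.4  0.9
 -1.8 -1.6]
[0.47124226 0.17929292 0.039695  ] 2.274355903069858 [-1.6 -1.8  0.5 -1.6  1.1  1.1 -0.1  1.6]
[0.47039978 0.17911183 0.04555536] 2.610129630910246 [ 1.1 -1.4  2.   0.9 -1.3  1.1 -1.8 -1.4]
lever [[333.0, 476.0]] [[86.0, 230.0]]
handle [[225.0, 136.0], [249.0, 130.0], [278.0, 194.0], [254.0, 201.0], [238.0, 174.0], [266.0, 237.0]] [[469.0, 86.0], [472.0, 117.0], [370.0, 129.0], [367.0, 98.0], [476.0, 165.0], [379.0, 177.0]]
```

```bash
cat >> h.py <<'E'
SL=np.array([.4707,.1792,.152]);SY=2.5
def to(x,y,z,psi,cur=None):
    s=arm.observe(); c=np.array(s["ee_pos"]);a=s["ee_rot"][2]
    from scipy.spatial.transform import Rotation as Ro
    R=Ro.from_euler("xyz",s["ee_rot"],degrees=True).as_matrix()
    d=R.T@(np.array([x,y,z])-c)/.05
    print("at",c.round(4),np.round(s["ee_rot"],2),"q",np.round(s["q"],1),"w",round(s["gripper_width"],4),"F",np.round(s["wrist_force"],1),"t",s["t"])
    print("dp",d.round(3),"yaw",round(-((psi-a+180)%360-180)/5,3), "rows>=",np.linalg.norm(d))
E
python3 -c "
from h import *
to(.40,-.25,.33,40)"
```

```text
at [ 0.118  -0.5112  0.1911] [-1.7992e+02 -1.0000e-02  1.2990e+01] q [-85.4  19.6  87.4  -0.   73.1  -8.4] w 0.0854 F [-0.4 -0.9  0. ] t 0.1
dp [ 6.67  -3.825 -2.772] yaw -5.401 rows>= 8.172958702128224
```

Request:
{"op": "play_rows", "data": {
  "dp": [
    [0, 0, -1],
    [0, 0, -2],
    [0.9, -0.5, -2.78],
    [1.8, -1.0, -2.78],
    [2.7, -1.5, -2.78],
    [3.6, -2.1, -2.78],
    [4.5, -2.6, -2.78],
    [5.4, -3.1, -2.78],
    [6.2, -3.5, -2.78],
    [6.67, -3.8, -2.78]
  ],
  "yaw": [0, 0, -0.7, -1.4, -2.1, -2.8, -3.5, -4.2, -4.9, -5.4],
  "hand": 1
}}

```text
t: 1.1
ee_pos: [0.4017, -0.2495, 0.3305]
ee_rot: [-180.0, -0.0, 40.2]
wrist_force: [-0.8, -1.3, 0.3]
gripper_width: 0.0853
```

```bash
python3 -c "
from h import *
to(.4707,.1792,.33,92.5)"
```

```text
at [ 0.4017 -0.2495  0.3305] [-179.98   -0.     40.15] q [-41.2   9.8  78.9   0.   91.3   8.7] w 0.0853 F [-0.8 -1.3  0.3] t 1.1
dp [ 6.585 -5.663  0.011] yaw -10.469 rows>= 8.684739897559327
```

Request:
{"op": "play_rows", "data": {
  "dp": [
    [0.7, -0.6, 0],
    [1.4, -1.2, 0],
    [2.1, -1.8, 0],
    [2.8, -2.4, 0],
    [3.5, -3.0, 0],
    [4.2, -3.6, 0],
    [4.9, -4.2, 0],
    [5.5, -4.75, 0],
    [6.1, -5.25, 0],
    [6.58, -5.66, 0]
  ],
  "yaw": [-1.1, -2.2, -3.3, -4.4, -5.5, -6.6, -7.7, -8.7, -9.6, -10.47]
}}

```text
t: 2.1
ee_pos: [0.4702, 0.179, 0.3302]
ee_rot: [-180.0, 0.0, 92.6]
wrist_force: [0.1, -0.6, -0.0]
gripper_width: 0.0854
```

```bash
python3 - <<'E'
from h import *
to(.4707,.1792,.205,92.5)
a=cropshow("side","pics/s1.png",(240,100,360,250),4)
b=cropshow("top","pics/t1.png",(150,160,330,300),4)
E
```

```text
at [0.4702 0.179  0.3302] [-179.95    0.     92.6 ] q [12.1 13.3 74.5  0.  92.2  9.5] w 0.0854 F [ 0.1 -0.6 -0. ] t 2.1
dp [0.003 0.012 2.504] yaw 0.02 rows>= 2.504506097064241
```

View pics/s1.png

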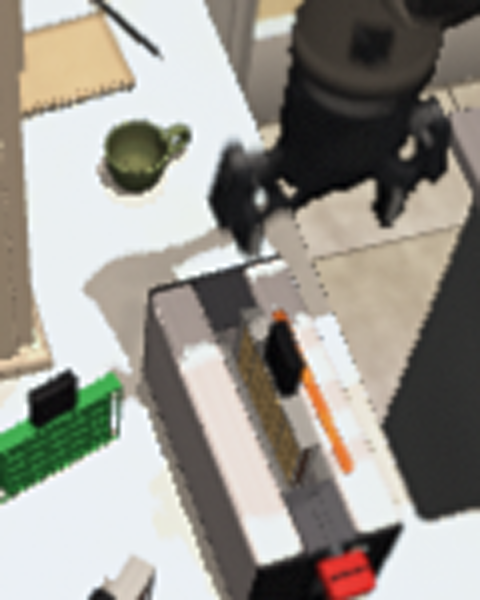

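View pics/t1.png

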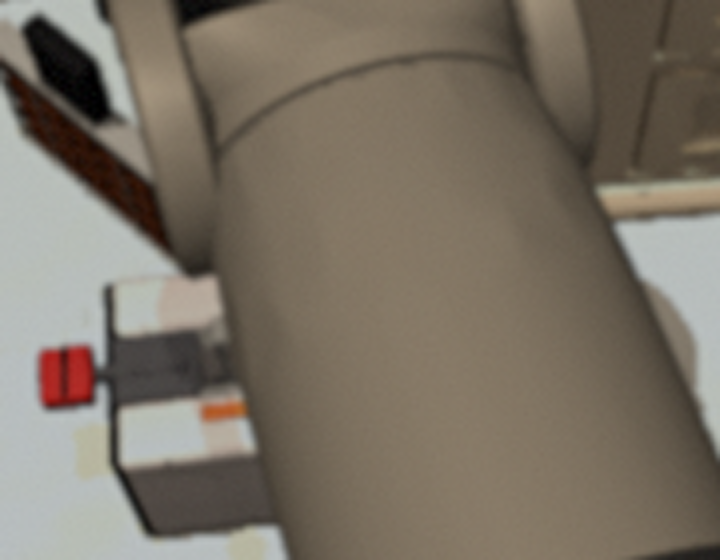

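The side crop shows the open jaws above the toaster at (240,180) and (390,200), with the black handle at (283,355) still clear of them. In the top view the arm covers the holder, and the lever shows at (66,377). I'll descend now.

Request:
{"op": "play_rows", "data": {
  "dp": [
    [0, 0, 0.4],
    [0, 0, 0.8],
    [0, 0, 1.2],
    [0, 0, 1.6],
    [0, 0, 1.9],
    [0, 0, 2.1],
    [0, 0, 2.3],
    [0, 0, 2.45],
    [0, 0, 2.5],
    [0, 0, 2.5]
  ],
  "yaw": [0, 0, 0, 0, 0, 0, 0, 0, 0, 0]
}}

```text
t: 3.2
ee_pos: [0.4705, 0.1768, 0.2056]
ee_rot: [-180.0, 0.0, 92.3]
wrist_force: [-0.0, 0.1, 0.4]
gripper_width: 0.0857
```

```bash
python3 - <<'E'
from h import *
to(.4707,.1792,.205,92.5)
a=cropshow("side","pics/s2.png",(250,130,360,250),5)
E
```

```text
at [0.4705 0.1768 0.2056] [-1.7999e+02  1.0000e-02  9.2340e+01] q [11.9 16.6 89.4 -0.  74.   9.5] w 0.0857 F [-0.   0.1  0.4] t 3.2
dp [0.048 0.006 0.012] yaw -0.032 rows>= 0.050166394650143414
```

View pics/s2.png

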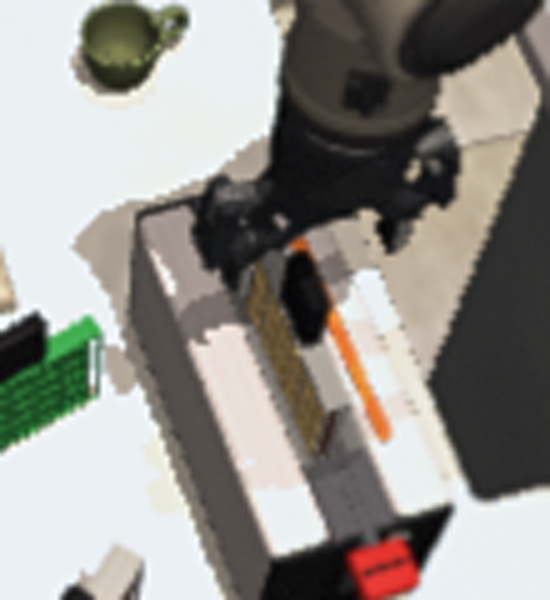

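```bash
python3 - <<'E'
from h import *
P=np.array([[.4705+.045,.178,.218],[.4705-.045,.176,.218],[.4705,.177,.245],[.4705,.177,.222]])
print(((proj("side",P)-[250,130]+.5)*5).round())
E
```

```text
[[230. 316.]
 [372. 279.]
 [308. 275.]
 [303. 294.]]
```

```bash
python3 - <<'E'
from h import *
im=viewer.get_image("side")
c=im[155:215,275:350].astype(float)/255
c=(255*c**.45).astype("uint8")
cropshow(None,"pics/s3.png",(0,0,75,60),10,c)
E
```

```text
(no output)
```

View pics/s3.png

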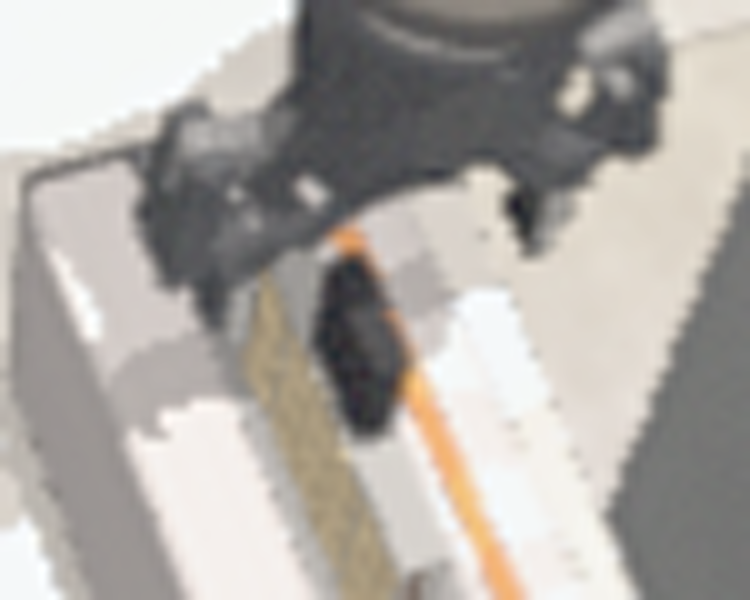

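```bash
python3 - <<'E'
from h import *
for z in (.343,.36,.38):
  P=np.array([[.4702+.045,.179,z],[.4702-.045,.177,z]])
  print(z,((proj("side",P)-[240,100]+.5)*4).round().tolist())
for z in (.218,.235,.255):
 for y in (.177,.155):
  P=np.array([[.4702+.045,y,z],[.4702-.045,y,z]])
  print(z,y,((proj("side",P)-[275,155]+.5)*10).round().tolist())
E=C["side"]["extrinsics"];print(-E[:3,:3].T@E[:3,3])
E
```

```text
0.343 [[242.0, 285.0], [368.0, 253.0]]
0.36 [[244.0, 271.0], [372.0, 239.0]]
0.38 [[248.0, 254.0], [378.0, 222.0]]
0.218 0.177 [[211.0, 379.0], [496.0, 310.0]]
0.218 0.155 [[188.0, 316.0], [471.0, 249.0]]
0.235 0.177 [[216.0, 351.0], [505.0, 282.0]]
0.235 0.155 [[193.0, 288.0], [480.0, 220.0]]
0.255 0.177 [[222.0, 318.0], [516.0, 248.0]]
0.255 0.155 [[199.0, 254.0], [491.0, 185.0]]
[0.74613191 0.6290899  1.14139468]
```

Request:
{"op": "play_rows", "data": {
  "dp": [
    [0, 0, 0],
    [0, 0, 0],
    [0, 0, 0],
    [0, 0, 0],
    [0, 0, 0]
  ],
  "yaw": [0, 0, 0, 0, 0],
  "hand": 0.5
}}

```text
t: 3.8
ee_pos: [0.4705, 0.1768, 0.2057]
ee_rot: [180.0, 0.0, 92.3]
wrist_force: [0.2, -0.1, -0.1]
gripper_width: 0.0427
```

```bash
python3 - <<'E'
from h import *
to(.4707,.1792,.205,92.5)
im=viewer.get_image("side")
c=im[155:215,275:350].astype(float)/255
c=(255*c**.45).astype("uint8")
cropshow(None,"pics/s4.png",(0,0,75,60),10,c)
E
```

```text
at [0.4705 0.1768 0.2057] [179.99   0.    92.35] q [11.9 16.6 89.4 -0.  74.   9.5] w 0.0427 F [ 0.2 -0.1 -0.1] t 3.8
dp [0.047 0.006 0.014] yaw -0.031 rows>= 0.049708990384976476
```

View pics/s4.png

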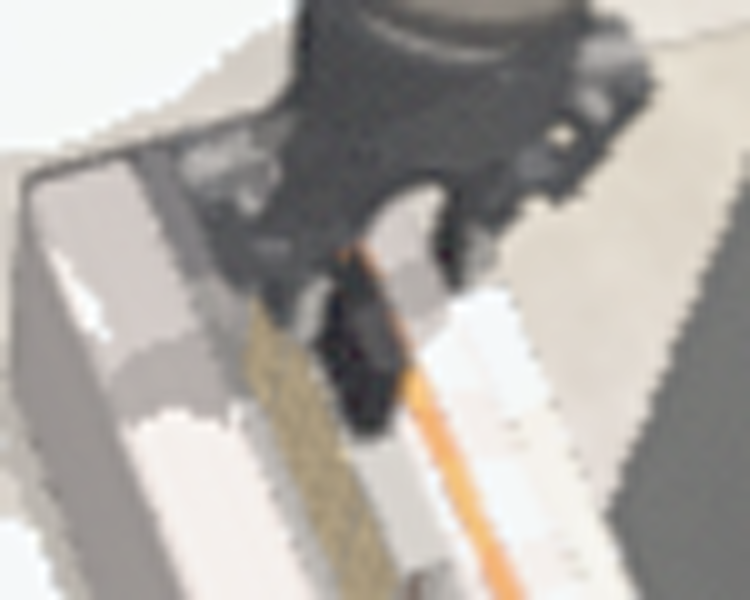

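```bash
python3 - <<'E'
from h import *
for nm,pt in dict(tipL=(.0215,0,.211),tipR=(-.0215,0,.211),tipLnear=(.0215,.011,.211),tipRnear=(-.0215,.011,.211),bodyNear=(0,.038,.279),body=(0,0,.279),wristtop=(0,0,.42)).items():
  P=np.array([.4705+pt[0],.1768+pt[1],pt[2]])
  print(nm,((proj("side",P)-[275,155]+.5)*10).round().tolist())
im=viewer.get_image("side"); cv2.imwrite("pics/s5.png",cv2.resize(im[60:260,240:440,::-1],None,fx=3,fy=3,interpolation=cv2.INTER_CUBIC))
im=viewer.get_image("top"); cv2.imwrite("pics/t5.png",cv2.resize(im[:,:,::-1],(800,600)))
E
```

```text
tipL [[283.0, 372.0]]
tipR [[418.0, 339.0]]
tipLnear [[294.0, 403.0]]
tipRnear [[430.0, 370.0]]
bodyNear [[425.0, 354.0]]
body [[380.0, 240.0]]
wristtop [[453.0, -48.0]]
```

View pics/s5.png

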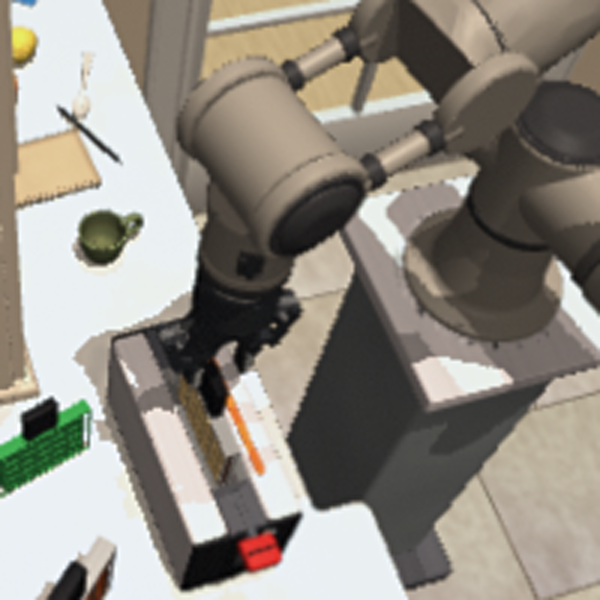

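View pics/t5.png

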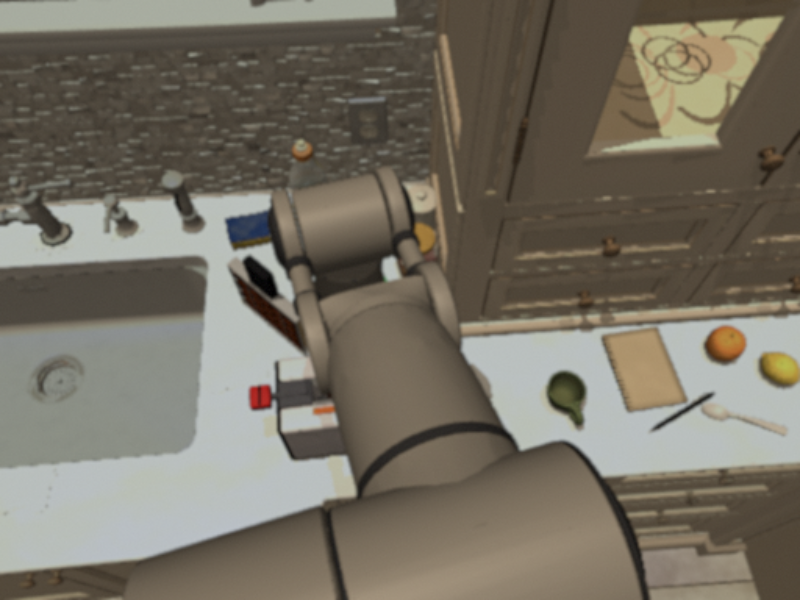

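```bash
python3 - <<'E'
from h import *
for P in [(0,0,0),(.09,0,0),(-.09,0,0),(0,.09,0),(0,-.09,0)]:
  print(P,((proj("side",np.array(P))-[240,60]+.5)*3).round().tolist())
# toaster bottom corners
L=np.array([(.06,-.13,0),(-.06,-.13,0),(-.06,.13,0),(.06,.13,0)])
p=[SL[0],SL[1],np.radians(SY)]
print("side bottom (sc crop)",((proj("side",tw(p,L))-[265,155]+.5)*5.4).round().tolist())
print("top bottom (tc crop)",((proj("top",tw(p,L))-[150,210]+.5)*5.3).round().tolist())
E
```

```text
(0, 0, 0) [[481.0, 274.0]]
(0.09, 0, 0) [[420.0, 288.0]]
(-0.09, 0, 0) [[540.0, 261.0]]
(0, 0.09, 0) [[512.0, 330.0]]
(0, -0.09, 0) [[452.0, 222.0]]
side bottom (sc crop) [[53.0, 207.0], [219.0, 161.0], [367.0, 505.0], [187.0, 562.0]]
top bottom (tc crop) [[684.0, 172.0], [721.0, 395.0], [195.0, 461.0], [186.0, 231.0]]
```

Request:
{"op": "play_rows", "data": {
  "dp": [
    [0.05, 0, 0.1],
    [0.05, 0, 0.2],
    [0.05, 0, 0.3],
    [0.05, 0, 0.4],
    [0.05, 0, 0.4]
  ],
  "yaw": [0, 0, 0, 0, 0]
}}

```text
t: 4.45
ee_pos: [0.4698, 0.1792, 0.1847]
ee_rot: [-179.9, 0.0, 92.3]
wrist_force: [-0.5, 0.3, -0.0]
gripper_width: 0.0428
```

```bash
python3 - <<'E'
from h import *
to(.4707,.1792,.205,92.5)
im=viewer.get_image("side")
c=im[155:215,275:350].astype(float)/255
c=(255*c**.45).astype("uint8")
cropshow(None,"pics/s6.png",(0,0,75,60),10,c)
E
```

```text
at [0.4698 0.1792 0.1847] [-1.799e+02  2.000e-02  9.234e+01] q [12.1 17.7 91.3 -0.  71.1  9.8] w 0.0428 F [-0.5  0.3 -0. ] t 4.45
dp [-0.     0.017 -0.406] yaw -0.031 rows>= 0.4068104677880768
```

View pics/s6.png

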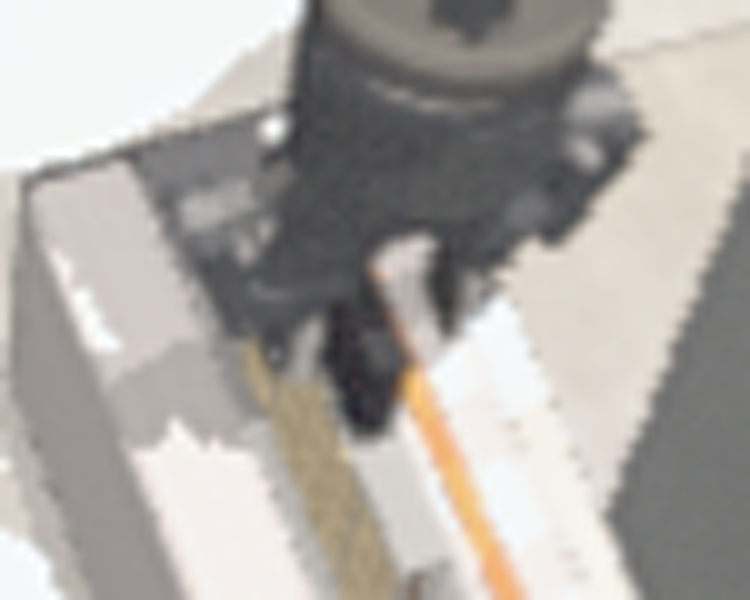

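Request:
{"op": "play_rows", "data": {
  "dp": [
    [0, 0, 0],
    [0, 0, 0],
    [0, 0, 0],
    [0, 0, 0],
    [0, 0, 0],
    [0, 0, 0]
  ],
  "yaw": [0, 0, 0, 0, 0, 0],
  "hand": 0,
  "force": 40
}}

```text
t: 5.1
ee_pos: [0.4706, 0.1794, 0.186]
ee_rot: [180.0, -0.0, 92.3]
wrist_force: [0.6, -0.6, 3.8]
gripper_width: 0.0131
```

```bash
python3 - <<'E'
from h import *
to(.4707,.1792,.205,92.5)
im=viewer.get_image("side")
c=im[155:215,275:350].astype(float)/255
c=(255*c**.45).astype("uint8")
cropshow(None,"pics/s7.png",(0,0,75,60),10,c)
E
```

```text
at [0.4706 0.1794 0.186 ] [179.95  -0.    92.35] q [12.1 17.6 91.2 -0.  71.2  9.8] w 0.0131 F [ 0.6 -0.6  3.8] t 5.1
dp [-0.003  0.001 -0.38 ] yaw -0.031 rows>= 0.38004873288011387
```

View pics/s7.png

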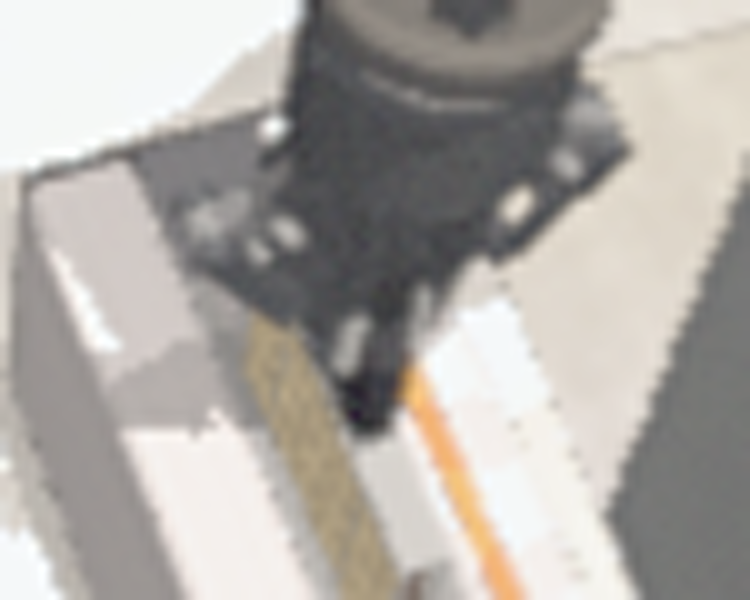

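The fingers stopped at 13 mm on the 14 mm handle, with no sideways force. In the crop the fingers close on the handle at (370,360). I'll lift now.

Request:
{"op": "play_rows", "data": {
  "dp": [
    [0, 0, -0.1],
    [0, 0, -0.3],
    [0, 0, -0.5],
    [0, 0, -0.8],
    [0, 0, -1.1],
    [0, 0, -1.4],
    [0, 0, -1.7],
    [0, 0, -1.9],
    [0, 0, -2.05],
    [0, 0, -2.1]
  ],
  "yaw": [0, 0, 0, 0, 0, 0, 0, 0, 0, 0]
}}

```text
t: 6.15
ee_pos: [0.4706, 0.1794, 0.2915]
ee_rot: [179.9, -0.0, 92.3]
wrist_force: [0.1, 0.1, -2.1]
gripper_width: 0.0131
```

```bash
python3 - <<'E'
from h import *
to(.4707,.1792,.290,92.5)
cropshow("side","pics/s8.png",(240,100,370,250),4)
E
```

```text
at [0.4706 0.1794 0.2915] [ 1.7994e+02 -1.0000e-02  9.2350e+01] q [12.1 13.9 79.7 -0.  86.4  9.8] w 0.0131 F [ 0.1  0.1 -2.1] t 6.15
dp [-0.004  0.003  0.029] yaw -0.03 rows>= 0.02959538694668238
```

View pics/s8.png

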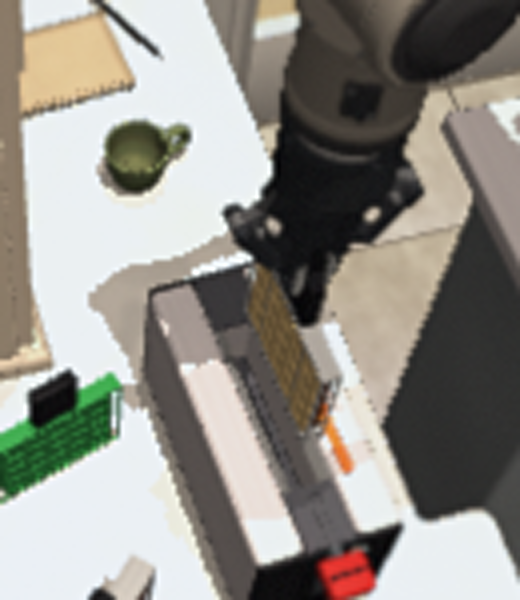

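Request:
{"op": "play_rows", "data": {
  "dp": [
    [0, 0, 0],
    [0, 0, 0],
    [0, 0, 0],
    [0, 0, 0],
    [0, 0, 0],
    [0, 0, 0],
    [0, 0, 0],
    [0, 0, 0],
    [0, 0, 0],
    [0, 0, 0]
  ],
  "yaw": [-0.5, -1.5, -2.8, -4.2, -5.6, -7, -8.4, -9.8, -11.2, -12.6]
}}

```text
t: 7.2
ee_pos: [0.4701, 0.1792, 0.2899]
ee_rot: [-179.9, -0.1, 155.6]
wrist_force: [0.2, -0.0, -2.0]
gripper_width: 0.013
```

Request:
{"op": "play_rows", "data": {
  "dp": [
    [0, 0, 0],
    [0, 0, 0],
    [0, 0, 0],
    [0, 0, 0],
    [0, 0, 0],
    [0, 0, 0],
    [0, 0, 0],
    [0, 0, 0],
    [0, 0, 0],
    [0, 0, 0]
  ],
  "yaw": [-1.4, -2.8, -4.2, -5.6, -7, -8.4, -9.8, -11.2, -12.6, -14]
}}

```text
t: 8.2
ee_pos: [0.47, 0.1792, 0.2899]
ee_rot: [180.0, -0.1, -134.4]
wrist_force: [0.5, 0.1, -2.7]
gripper_width: 0.0131
```

Request:
{"op": "play_rows", "data": {
  "dp": [
    [0, 0, 0],
    [0, 0, 0],
    [0, 0, 0],
    [0, 0, 0],
    [0, 0, 0],
    [0, 0, 0],
    [0, 0, 0],
    [0, 0, 0],
    [0, 0, 0],
    [0, 0, 0]
  ],
  "yaw": [-1.4, -2.8, -4.2, -5.6, -7, -8, -8.8, -9.3, -9.4, -9.4]
}}

```text
t: 9.2
ee_pos: [0.4702, 0.1793, 0.2902]
ee_rot: [179.9, -0.0, -87.7]
wrist_force: [-0.6, 0.3, -1.9]
gripper_width: 0.0132
```

```bash
python3 - <<'E'
from h import *
to(.4707,.1792,.290,272.5)
cropshow("side","pics/s9.png",(240,100,370,250),4)
E
```

```text
at [0.4702 0.1793 0.2902] [ 1.7994e+02 -2.0000e-02 -8.7700e+01] q [  12.1   13.9   79.8   -0.    86.4 -170.2] w 0.0132 F [-0.6  0.3 -1.9] t 9.2
dp [ 0.002 -0.01   0.004] yaw -0.041 rows>= 0.011083610781072848
```

View pics/s9.png

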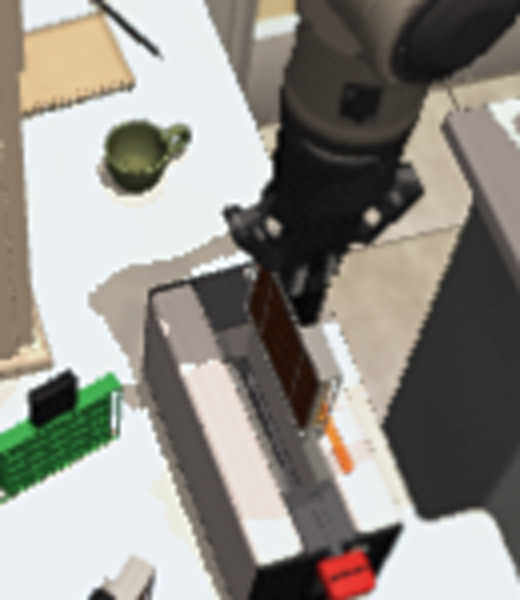

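The dark face now looks away from the strip at crop (290,350). I'll lower in steps and watch the forces.

Request:
{"op": "play_rows", "data": {
  "dp": [
    [0, 0, 0.2],
    [0, 0, 0.5],
    [0, 0, 0.75],
    [0, 0, 0.9],
    [0, 0, 1.0],
    [0, 0, 1.1],
    [0, 0, 1.2],
    [0, 0, 1.3],
    [0, 0, 1.4],
    [0, 0, 1.4]
  ],
  "yaw": [0, 0, 0, 0, 0, 0, 0, 0, 0, 0]
}}

```text
t: 10.25
ee_pos: [0.47, 0.1792, 0.22]
ee_rot: [179.9, -0.0, -87.7]
wrist_force: [-1.0, -0.1, -1.3]
gripper_width: 0.0129
```

```bash
python3 - <<'E'
from h import *
to(.4707,.1792,.186,272.5)
cropshow("side","pics/s10.png",(240,100,370,250),4)
E
```

```text
at [0.47   0.1792 0.22  ] [ 1.7993e+02 -2.0000e-02 -8.7660e+01] q [  12.1   16.1   87.8   -0.    76.2 -170.2] w 0.0129 F [-1.  -0.1 -1.3] t 10.25
dp [ 0.001 -0.015  0.679] yaw -0.031 rows>= 0.6793040049930882
```

View pics/s10.png

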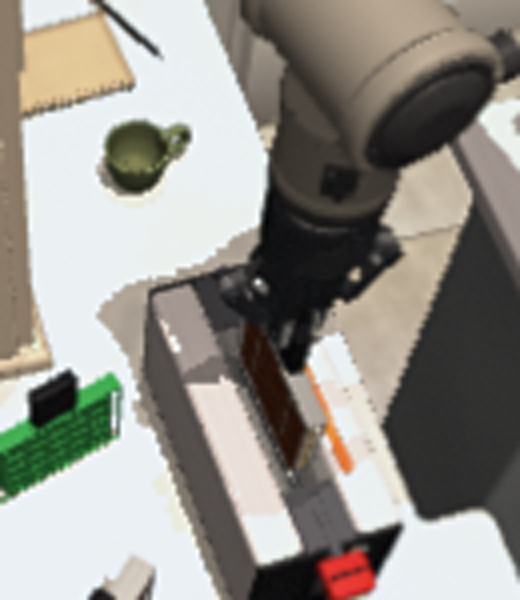

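Request:
{"op": "play_rows", "data": {
  "dp": [
    [0, 0, 0.1],
    [0, 0, 0.2],
    [0, 0, 0.3],
    [0, 0, 0.4],
    [0, 0, 0.5],
    [0, 0, 0.55],
    [0, 0, 0.6],
    [0, 0, 0.6]
  ],
  "yaw": [0, 0, 0, 0, 0, 0, 0, 0]
}}

```text
t: 11.1
ee_pos: [0.4702, 0.1793, 0.1903]
ee_rot: [180.0, -0.0, -87.7]
wrist_force: [0.5, 0.8, -2.1]
gripper_width: 0.0127
```

Request:
{"op": "play_rows", "data": {
  "dp": [
    [0, 0, 0.02],
    [0, 0, 0.04],
    [0, 0, 0.06],
    [0, 0, 0.06]
  ],
  "yaw": [0, 0, 0, 0]
}}

```text
t: 11.5
ee_pos: [0.4703, 0.1793, 0.1876]
ee_rot: [180.0, -0.0, -87.7]
wrist_force: [-0.4, -0.4, -1.3]
gripper_width: 0.0128
```

Request:
{"op": "play_rows", "data": {
  "dp": [
    [0, 0, 0.02],
    [0, 0, 0.03],
    [0, 0, 0.03]
  ],
  "yaw": [0, 0, 0]
}}

```text
t: 11.8
ee_pos: [0.4703, 0.1793, 0.1861]
ee_rot: [180.0, -0.0, -87.7]
wrist_force: [-0.3, 0.4, -2.0]
gripper_width: 0.0126
```

Request:
{"op": "play_rows", "data": {
  "dp": [
    [0, 0, 0.02],
    [0, 0, 0.03],
    [0, 0, 0.03]
  ],
  "yaw": [0, 0, 0]
}}

```text
t: 12.1
ee_pos: [0.4707, 0.1793, 0.1857]
ee_rot: [-179.9, 0.0, -87.7]
wrist_force: [-0.7, -0.0, 5.3]
gripper_width: 0.0134
```

Request:
{"op": "play_rows", "data": {
  "dp": [
    [0, 0, -0.01],
    [0, 0, -0.01],
    [0, 0, -0.01],
    [0, 0, -0.01],
    [0, 0, -0.01]
  ],
  "yaw": [0, 0, 0, 0, 0],
  "hand": 0.6
}}

```text
t: 12.6
ee_pos: [0.4704, 0.1793, 0.1851]
ee_rot: [180.0, -0.0, -87.7]
wrist_force: [-1.0, 0.5, 0.4]
gripper_width: 0.0509
```

```bash
python3 - <<'E'
from h import *
to(.4707,.1792,.29,272.5)
cropshow("side","pics/s11.png",(250,130,360,250),5)
E
```

```text
at [0.4704 0.1793 0.1851] [ 1.7999e+02 -1.0000e-02 -8.7650e+01] q [  12.1   17.7   91.3   -0.    71.1 -170.2] w 0.0509 F [-1.   0.5  0.4] t 12.6
dp [ 0.003 -0.007 -2.099] yaw -0.031 rows>= 2.09888762945974
```

View pics/s11.png

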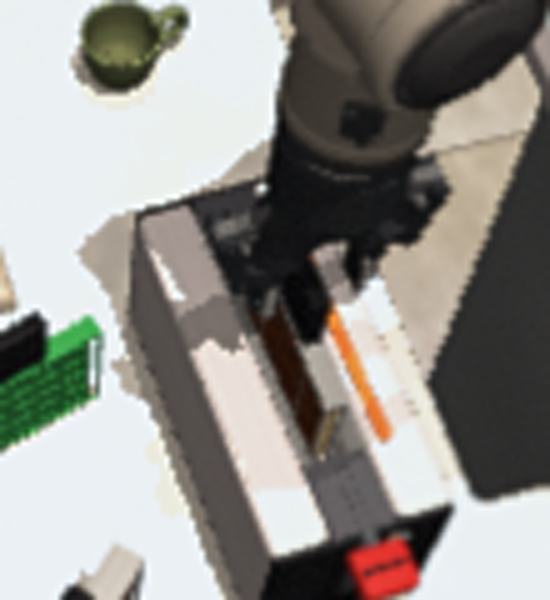

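Request:
{"op": "play_rows", "data": {
  "dp": [
    [0, 0, -0.1],
    [0, 0, -0.3],
    [0, 0, -0.6],
    [0, 0, -1.0],
    [0, 0, -1.4],
    [0, 0, -1.8],
    [0, 0, -2.1],
    [0, 0, -2.4],
    [0, 0, -2.4]
  ],
  "yaw": [0, 0, 0, 0, 0, 0, 0, 0, 0]
}}

```text
t: 13.55
ee_pos: [0.4714, 0.1796, 0.308]
ee_rot: [-179.7, 0.0, -87.7]
wrist_force: [-0.1, -0.2, -0.4]
gripper_width: 0.0513
```

```bash
python3 - <<'E'
from h import *
to(.4641,.333,.26,272.5)
cropshow("side","pics/s12.png",(250,130,360,250),5)
P=tw([SL[0],SL[1],np.radians(SY)],[(0,0,.245),(0,.152,.158)])
print(P,((proj("side",P)-[250,130]+.5)*5).round())
E
```

```text
at [0.4714 0.1796 0.308 ] [-1.797e+02  5.000e-02 -8.765e+01] q [  12.1   13.5   77.6   -0.    88.6 -170.2] w 0.0513 F [-0.1 -0.2 -0.4] t 13.55
dp [-3.072  0.024  0.962] yaw -0.031 rows>= 3.2186341551655113
[[0.4707     0.1792     0.245     ]
 [0.46406985 0.33105533 0.158     ]] [[308. 278.]
 [384. 566.]]
```

View pics/s12.png

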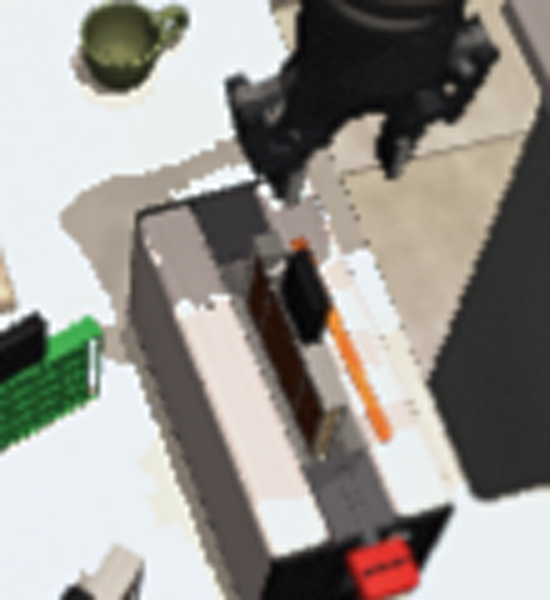

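The holder stands in the slot as before, with its handle at (307,295) and the dark face now on the far side. The lever pad is at (385,570), which matches the prediction of (384,566). I'll shut the fingers and move over the lever.

Request:
{"op": "play_rows", "data": {
  "dp": [
    [-0.4, 0, 0],
    [-0.9, 0, 0],
    [-1.4, 0, 0],
    [-1.9, 0.01, 0],
    [-2.4, 0.02, 0.2],
    [-2.8, 0.02, 0.5],
    [-3.07, 0.02, 0.9],
    [-3.07, 0.02, 1.3],
    [-3.07, 0.02, 1.6],
    [-3.07, 0.02, 1.6]
  ],
  "yaw": [0, 0, 0, 0, 0, 0, 0, 0, 0, 0],
  "hand": 0
}}

```text
t: 14.6
ee_pos: [0.4615, 0.332, 0.222]
ee_rot: [179.7, -0.2, -87.6]
wrist_force: [0.0, -0.8, -0.5]
gripper_width: -0.0001
```

```bash
python3 - <<'E'
from h import *
to(.4641,.333,.16,272.5)
cropshow("side","pics/s13.png",(250,130,380,270),4)
cropshow("top","pics/t13.png",(130,200,300,300),4)
E
```

```text
at [0.4615 0.332  0.222 ] [ 1.7968e+02 -1.6000e-01 -8.7640e+01] q [  28.    23.3   76.9   -0.    80.2 -154.4] w -0.0001 F [ 0.  -0.8 -0.5] t 14.6
dp [-0.022 -0.06   1.24 ] yaw -0.027 rows>= 1.2420801885340185
```

View pics/s13.png

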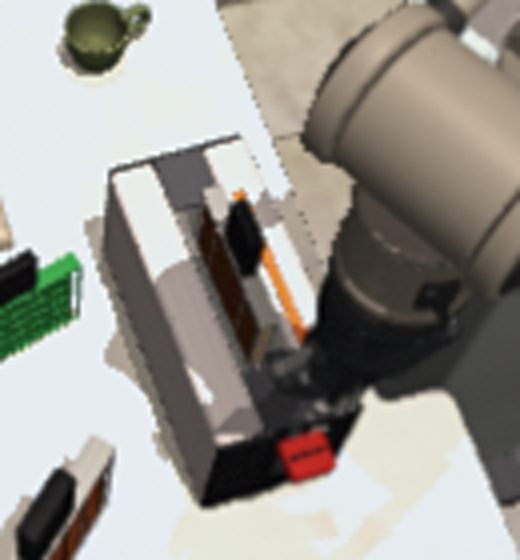

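View pics/t13.png

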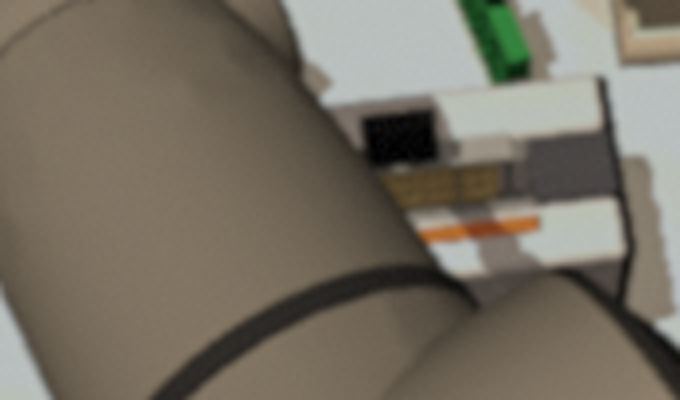

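Request:
{"op": "play_rows", "data": {
  "dp": [
    [0, -0.02, 0.2],
    [0, -0.02, 0.4],
    [0, -0.02, 0.6],
    [0, -0.02, 0.8],
    [0, -0.02, 0.9],
    [0, -0.02, 1.0],
    [0, -0.02, 1.0]
  ],
  "yaw": [0, 0, 0, 0, 0, 0, 0]
}}

```text
t: 15.4
ee_pos: [0.4638, 0.3325, 0.1744]
ee_rot: [179.9, -0.0, -87.7]
wrist_force: [-0.9, -0.3, 0.5]
gripper_width: -0.0001
```

```bash
python3 - <<'E'
from h import *
to(.4641,.333,.155,272.5)
im=viewer.get_image("side")
c=(255*(im[215:275,300:360]/255.)**.5).astype("uint8")
cropshow(None,"pics/s14.png",(0,0,60,60),9,c)
P=np.array([arm.observe()["ee_pos"]])
print(((proj("side",P)-[300,215]+.5)*9).round())
E
```

```text
at [0.4638 0.3325 0.1744] [ 1.7994e+02 -4.0000e-02 -8.7660e+01] q [  27.9   25.2   81.4   -0.    73.4 -154.4] w -0.0001 F [-0.9 -0.3  0.5] t 15.4
dp [-0.01  -0.006  0.388] yaw -0.031 rows>= 0.38862790280055715
[[252. 241.]]
```

View pics/s14.png

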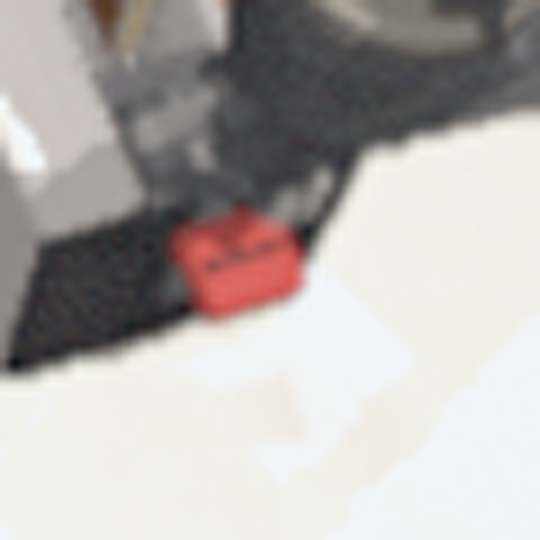

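Request:
{"op": "play_rows", "data": {
  "dp": [
    [-0.06, 0, 0.1],
    [-0.06, 0, 0.2],
    [-0.06, 0, 0.26],
    [-0.06, 0, 0.32],
    [-0.06, 0, 0.32]
  ],
  "yaw": [0, 0, 0, 0, 0]
}}

```text
t: 15.95
ee_pos: [0.4637, 0.3355, 0.1586]
ee_rot: [180.0, -0.0, -87.7]
wrist_force: [-0.3, -0.3, -0.1]
gripper_width: -0.0003
```

Request:
{"op": "play_rows", "data": {
  "dp": [
    [0, 0, 0.04],
    [0, 0, 0.08],
    [0, 0, 0.12],
    [0, 0, 0.12]
  ],
  "yaw": [0, 0, 0, 0]
}}

```text
t: 16.35
ee_pos: [0.4638, 0.3356, 0.1528]
ee_rot: [180.0, -0.0, -87.7]
wrist_force: [0.7, -0.7, -0.0]
gripper_width: -0.0001
```

```bash
python3 - <<'E'
from h import *
to(.4641,.336,.115,272.5)
im=viewer.get_image("side")
c=(255*(im[215:275,300:360]/255.)**.5).astype("uint8")
cropshow(None,"pics/s15.png",(0,0,60,60),9,c)
P=np.array([arm.observe()["ee_pos"]])
print(((proj("side",P)-[300,215]+.5)*9).round())
E
```

```text
at [0.4638 0.3356 0.1528] [ 1.7997e+02 -2.0000e-02 -8.7660e+01] q [  28.2   26.4   83.1   -0.    70.6 -154.1] w -0.0001 F [ 0.7 -0.7 -0. ] t 16.35
dp [-0.008 -0.006  0.757] yaw -0.032 rows>= 0.7569082633705972
[[244. 272.]]
```

View pics/s15.png

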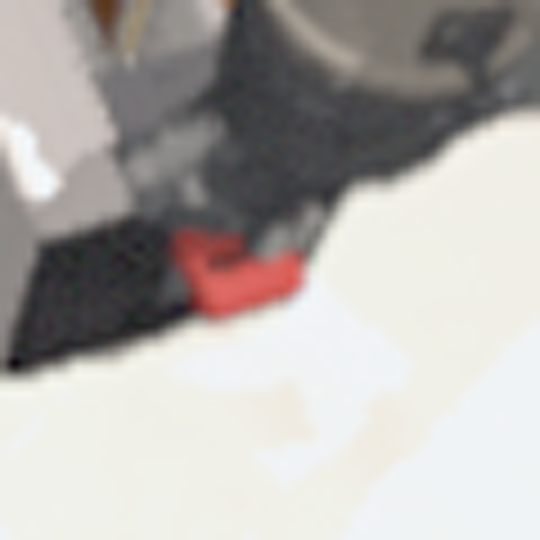

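Request:
{"op": "play_rows", "data": {
  "dp": [
    [0, -0.06, 0.05],
    [0, -0.06, 0.1],
    [0, -0.06, 0.14],
    [0, -0.06, 0.14]
  ],
  "yaw": [0, 0, 0, 0]
}}

```text
t: 16.8
ee_pos: [0.4668, 0.3356, 0.1457]
ee_rot: [180.0, -0.0, -87.7]
wrist_force: [0.1, -0.1, 0.7]
gripper_width: -0.0002
```

Request:
{"op": "play_rows", "data": {
  "dp": [
    [0, 0, 0.04],
    [0, 0, 0.08],
    [0, 0, 0.1],
    [0, 0, 0.1]
  ],
  "yaw": [0, 0, 0, 0]
}}

```text
t: 17.2
ee_pos: [0.4669, 0.3357, 0.141]
ee_rot: [180.0, -0.0, -87.7]
wrist_force: [0.2, 0.7, -0.1]
gripper_width: -0.0002
```

```bash
python3 - <<'E'
from h import *
to(.4641,.336,.115,272.5)
im=viewer.get_image("side")
c=(255*(im[200:270,290:360]/255.)**.4).astype("uint8")
cropshow(None,"pics/s16.png",(0,0,70,70),8.5,c)
P=np.array([arm.observe()["ee_pos"]])
print(((proj("side",P)-[290,200]+.5)*8.5).round())
E
```

```text
at [0.4669 0.3357 0.141 ] [ 1.7998e+02 -1.0000e-02 -8.7650e+01] q [  28.1   27.3   83.6   -0.    69.1 -154.3] w -0.0002 F [ 0.2  0.7 -0.1] t 17.2
dp [-0.008  0.055  0.519] yaw -0.031 rows>= 0.521985121286062
[[302. 399.]]
```

View pics/s16.png

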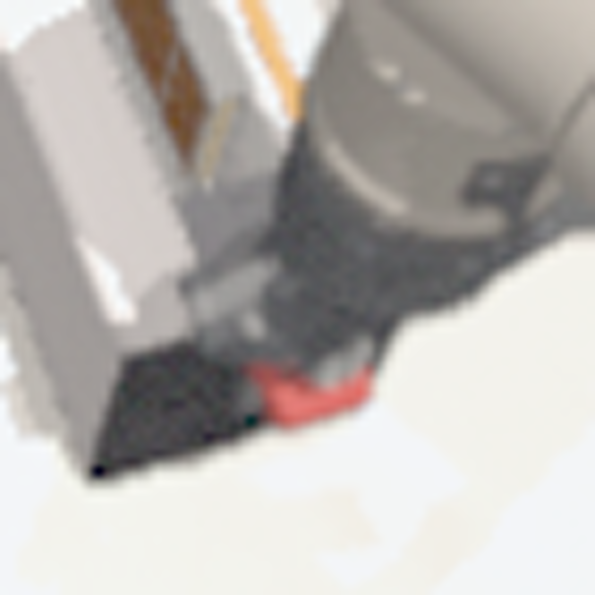

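Request:
{"op": "play_rows", "data": {
  "dp": [
    [0, 0, 0.04],
    [0, 0, 0.08],
    [0, 0, 0.1],
    [0, 0, 0.1]
  ],
  "yaw": [0, 0, 0, 0]
}}

```text
t: 17.65
ee_pos: [0.4668, 0.3357, 0.1359]
ee_rot: [180.0, -0.0, -87.7]
wrist_force: [-0.3, 0.1, 0.9]
gripper_width: 0.0001
```

Request:
{"op": "play_rows", "data": {
  "dp": [
    [0, 0, 0.04],
    [0, 0, 0.08],
    [0, 0, 0.1],
    [0, 0, 0.1]
  ],
  "yaw": [0, 0, 0, 0]
}}

```text
t: 18.05
ee_pos: [0.4669, 0.3357, 0.1309]
ee_rot: [180.0, -0.0, -87.7]
wrist_force: [-0.1, 0.0, -0.6]
gripper_width: -0.0
```

```bash
python3 - <<'E'
from h import *
im=viewer.get_image("side")
c=(255*(im[200:270,290:360]/255.)**.4).astype("uint8")
cropshow(None,"pics/s17.png",(0,0,70,70),8.5,c)
im=viewer.get_image("top"); cv2.imwrite("pics/t17.png",cv2.resize(im[:,:,::-1],(800,600)))
E
```

```text
(no output)
```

View pics/s17.png

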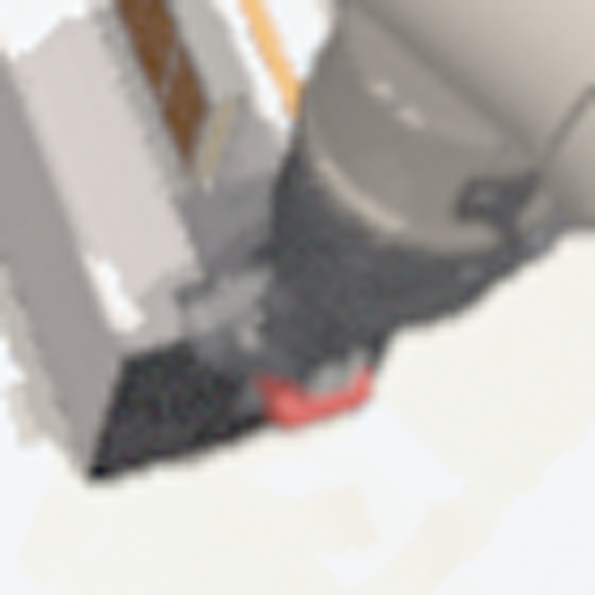

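View pics/t17.png

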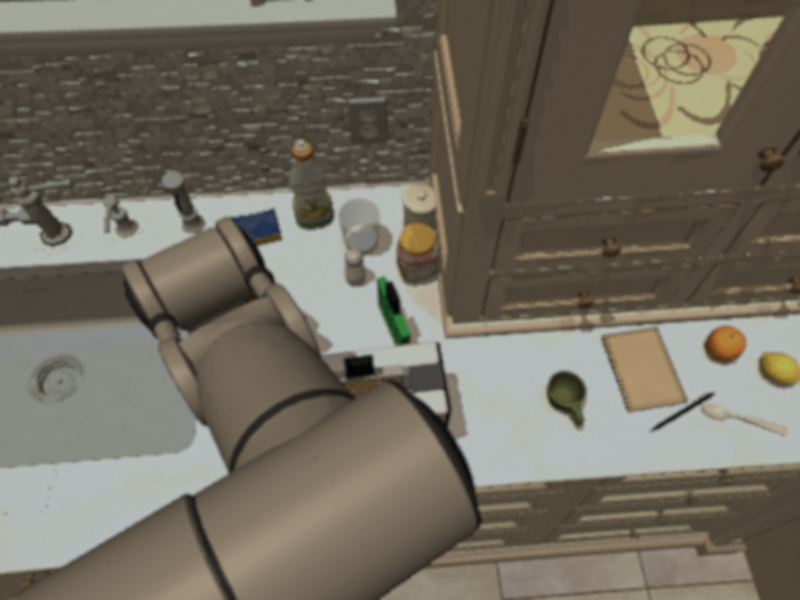

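Request:
{"op": "play_rows", "data": {
  "dp": [
    [0, 0, 0.04],
    [0, 0, 0.08],
    [0, 0, 0.1],
    [0, 0, 0.1]
  ],
  "yaw": [0, 0, 0, 0]
}}

```text
t: 18.55
ee_pos: [0.4668, 0.3357, 0.1259]
ee_rot: [180.0, -0.0, -87.7]
wrist_force: [-0.8, 0.8, -0.8]
gripper_width: -0.0002
```

Request:
{"op": "play_rows", "data": {
  "dp": [
    [0, 0, 0.04],
    [0, 0, 0.08],
    [0, 0, 0.1],
    [0, 0, 0.1]
  ],
  "yaw": [0, 0, 0, 0]
}}

```text
t: 18.95
ee_pos: [0.4668, 0.3357, 0.1209]
ee_rot: [180.0, -0.0, -87.7]
wrist_force: [0.5, 0.3, -0.2]
gripper_width: 0.0001
```

```bash
python3 - <<'E'
from h import *
im=viewer.get_image("side"); cv2.imwrite("pics/raw18.png",im[:,:,::-1])
c=(255*(im[215:265,300:350]/255.)**.4).astype("uint8")
cropshow(None,"pics/s18.png",(0,0,50,50),12,c)
P=np.array([arm.observe()["ee_pos"]]); P2=P+[[0,0,.037]]
print(((proj("side",np.r_[P,P2])-[300,215]+.5)*12).round())
p=[SL[0],SL[1],np.radians(SY)]
L=[(sx*.018,.152+sy*.016,z) for z in(.158,.14) for sx,sy in((1,-1),(-1,-1),(-1,1),(1,1))]
print(((proj("side",tw(p,L))-[300,215]+.5)*12).round().tolist())
E
```

```text
[[293. 410.]
 [317. 360.]]
[[229.0, 302.0], [364.0, 260.0], [414.0, 377.0], [278.0, 420.0], [218.0, 327.0], [351.0, 286.0], [401.0, 401.0], [266.0, 444.0]]
```

View pics/s18.png

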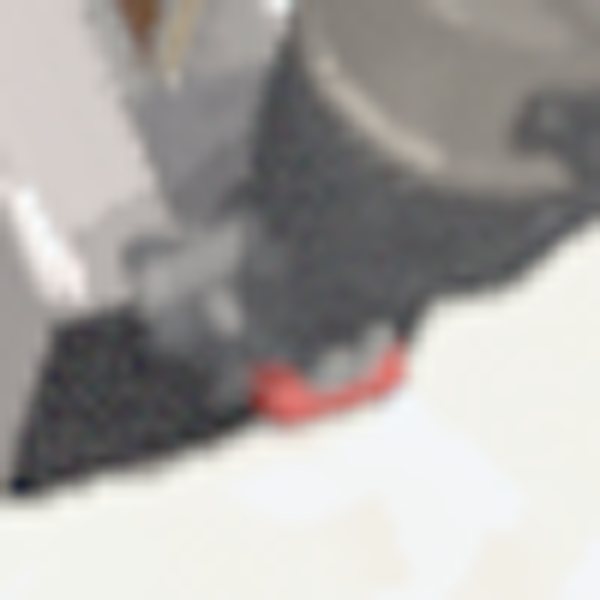

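The picture puts the fingertips about 40 mm higher than the reported TCP z. No contact so far agrees with that, so I expect to touch the pad near a reading of 0.118. I'll go on in small steps, guided by force.

Request:
{"op": "play_rows", "data": {
  "dp": [
    [0, 0, 0.04],
    [0, 0, 0.08],
    [0, 0, 0.1],
    [0, 0, 0.1]
  ],
  "yaw": [0, 0, 0, 0]
}}

```text
t: 19.4
ee_pos: [0.4672, 0.336, 0.1168]
ee_rot: [-179.9, 0.0, -87.7]
wrist_force: [-1.3, -0.8, 6.4]
gripper_width: 0.0001
```

Request:
{"op": "play_rows", "data": {
  "dp": [
    [0, 0, 0.04],
    [0, 0, 0.08],
    [0, 0, 0.1],
    [0, 0, 0.1]
  ],
  "yaw": [0, 0, 0, 0]
}}

```text
t: 19.8
ee_pos: [0.4672, 0.336, 0.1126]
ee_rot: [-179.9, 0.0, -87.7]
wrist_force: [-2.6, -1.5, 9.1]
gripper_width: -0.0001
```

The lever is in contact, with force rising from 6 to 9 N. I'll keep pressing.

Request:
{"op": "play_rows", "data": {
  "dp": [
    [0, 0, 0.03],
    [0, 0, 0.06],
    [0, 0, 0.09],
    [0, 0, 0.12],
    [0, 0, 0.15],
    [0, 0, 0.18],
    [0, 0, 0.21],
    [0, 0, 0.24],
    [0, 0, 0.24]
  ],
  "yaw": [0, 0, 0, 0, 0, 0, 0, 0, 0]
}}

```text
t: 20.7
ee_pos: [0.4672, 0.336, 0.1002]
ee_rot: [-179.9, 0.0, -87.7]
wrist_force: [-2.2, -1.3, 8.2]
gripper_width: -0.0
```

```bash
python3 - <<'E'
from h import *
to(.4641,.336,.0745,272.5)
im=viewer.get_image("side")
c=(255*(im[155:265,265:365]/255.)**.5).astype("uint8")
cropshow(None,"pics/s19.png",(0,0,100,110),5.4,c)
E
```

```text
at [0.4672 0.336  0.1002] [-1.7993e+02  3.0000e-02 -8.7650e+01] q [  28.1   29.6   86.7   -0.    63.7 -154.3] w -0.0 F [-2.2 -1.3  8.2] t 20.7
dp [-0.003  0.063  0.513] yaw -0.03 rows>= 0.5170094184764309
```

View pics/s19.png

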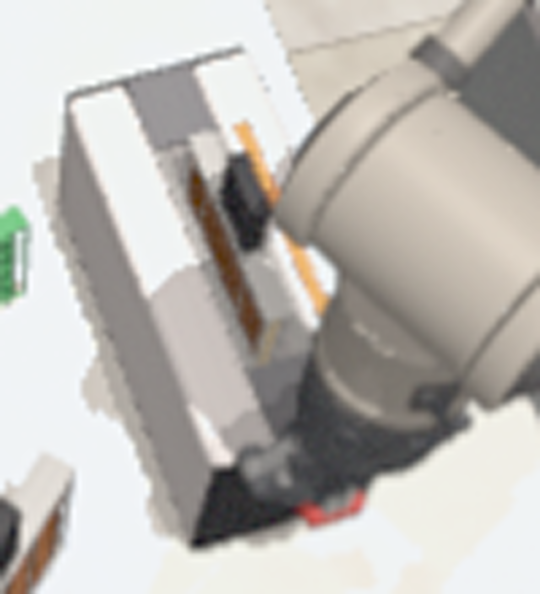

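Request:
{"op": "play_rows", "data": {
  "dp": [
    [0, 0, 0.03],
    [0, 0, 0.06],
    [0, 0, 0.09],
    [0, 0, 0.12],
    [0, 0, 0.15],
    [0, 0, 0.18],
    [0, 0, 0.21],
    [0, 0, 0.24],
    [0, 0, 0.27],
    [0, 0, 0.27]
  ],
  "yaw": [0, 0, 0, 0, 0, 0, 0, 0, 0, 0]
}}

```text
t: 21.75
ee_pos: [0.4672, 0.3361, 0.087]
ee_rot: [-179.9, 0.0, -87.6]
wrist_force: [-2.8, -1.3, 8.6]
gripper_width: 0.0005
```

Request:
{"op": "play_rows", "data": {
  "dp": [
    [0, 0, 0.03],
    [0, 0, 0.06],
    [0, 0, 0.09],
    [0, 0, 0.12],
    [0, 0, 0.15],
    [0, 0, 0.18],
    [0, 0, 0.2],
    [0, 0, 0.2]
  ],
  "yaw": [0, 0, 0, 0, 0, 0, 0, 0]
}}

```text
t: 22.55
ee_pos: [0.4673, 0.336, 0.077]
ee_rot: [-179.9, 0.0, -87.6]
wrist_force: [-3.2, -1.6, 10.4]
gripper_width: -0.0001
```

Request:
{"op": "play_rows", "data": {
  "dp": [
    [0, 0, 0.02],
    [0, 0, 0.03],
    [0, 0, 0.03]
  ],
  "yaw": [0, 0, 0]
}}

```text
t: 22.85
ee_pos: [0.4673, 0.336, 0.0755]
ee_rot: [-179.9, 0.0, -87.7]
wrist_force: [-3.0, -1.0, 10.4]
gripper_width: -0.0
```

Request:
{"op": "play_rows", "data": {
  "dp": [
    [0, 0, 0.02],
    [0, 0, 0.03],
    [0, 0, 0.03]
  ],
  "yaw": [0, 0, 0]
}}

```text
t: 23.15
ee_pos: [0.4674, 0.3361, 0.0752]
ee_rot: [-179.9, 0.1, -87.6]
wrist_force: [-5.2, -2.9, 17.2]
gripper_width: 0.0003
```

Request:
{"op": "play_rows", "data": {
  "dp": [
    [0, 0, 0.02],
    [0, 0, 0.03],
    [0, 0, 0.03]
  ],
  "yaw": [0, 0, 0]
}}

```text
t: 23.45
ee_pos: [0.4675, 0.3363, 0.075]
ee_rot: [-179.8, 0.1, -87.6]
wrist_force: [-7.1, -4.3, 27.2]
gripper_width: 0.0001
```

The lever is on the stop at 27 N. I'll ease off to about 17 N and check the pictures.

Request:
{"op": "play_rows", "data": {
  "dp": [
    [0, 0, -0.03],
    [0, 0, -0.03],
    [0, 0, -0.03],
    [0, 0, -0.03]
  ],
  "yaw": [0, 0, 0, 0]
}}

```text
t: 23.85
ee_pos: [0.4674, 0.3361, 0.0752]
ee_rot: [-179.9, 0.1, -87.6]
wrist_force: [-5.9, -2.1, 16.9]
gripper_width: -0.0002
```

```bash
python3 - <<'E'
from h import *
to(.4641,.336,.0745,272.5)
im=viewer.get_image("side")
c=(255*(im[155:265,265:365]/255.)**.5).astype("uint8")
cropshow(None,"pics/s20.png",(0,0,100,110),5.4,c)
im=viewer.get_image("top"); cv2.imwrite("pics/t20.png",cv2.resize(im[:,:,::-1],(800,600)))
E
```

```text
at [0.4674 0.3361 0.0752] [-1.7987e+02  6.0000e-02 -8.7640e+01] q [  28.1   31.2   88.3   -0.    60.3 -154.3] w -0.0002 F [-5.9 -2.1 16.9] t 23.85
dp [0.    0.066 0.014] yaw -0.029 rows>= 0.06731299134294397
```

View pics/s20.png

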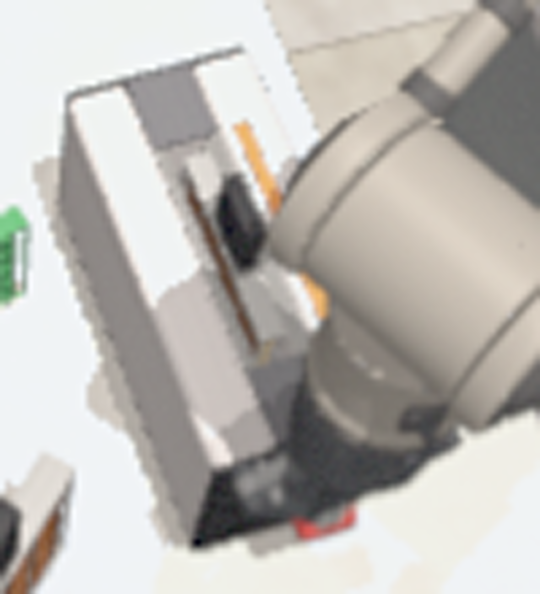

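View pics/t20.png

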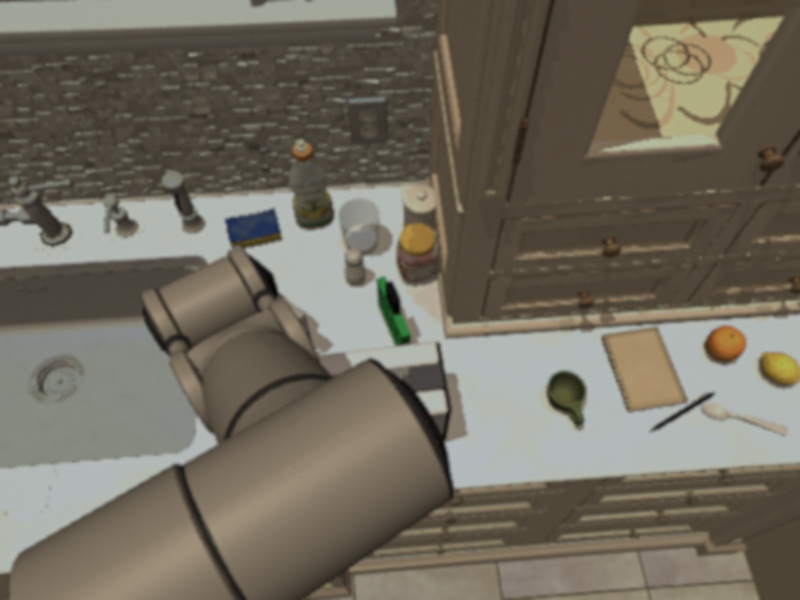

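```bash
python3 -c "
from bench import job
print(job.sign_off())"
```

```text
the job is handed in; nothing more can be done
None
```

I turned the waffle holder round, set it back in the slot and let go. I then pressed the red lever down to its stop and handed the job in at about t = 24 s, still holding it. Sign-off gives no verdict.

**Last checks**
- **Lever:** it moved about 42 mm from first touch until the force jumped at the stop. I eased off from 27 N to about 17 N and left it there.
- **Holder:** the last side picture shows it upright in the slot and free of the fingers. Its handle is about 40 mm lower than before. A top picture taken just before pressing shows the pale face towards the orange strip; the arm hid the holder in the final one.
- **Bystanders:** the jam jar, mug and salt shaker look unmoved.

**One disagreement:** in the side pictures the fingertips looked about 30–40 mm higher than the reported TCP. They touched the lever about 41 mm below the reading I expected. I don't know the cause. I worked from pictures and force instead, so the grip was nearer the top of the handle than planned, but it held.

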